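# Open the bench extractor's filter box

## Task

The filter in the blue extractor box on the bench needs checking. With your fingertips press the orange snap tab all the way down, then push the released grey cover along its guides, off its seat, until the white filter is completely uncovered; leave the cover lying flat between the guides. Only press and push: do not lift or carry the cover, and leave the green ink pot, the roll of masking tape and the wooden block beside the box where they are.

Things in the scene. Friction and masses are not known exactly. Their poses are not given: they have to be found in the camera images.
- filter_box: Blue low filter box screwed to the bench (fixed), 236 (x) x 109 (y) x 62 mm; a black hose spigot adds 26 mm at its +x end. Origin: centre of its underside, on the bench; z up, x along the box, the way the cover comes off. Blue side guides 60 mm high leave 1.5 mm beside the cover. The black deck round the tab is 48 mm high; the black runners either side (36 mm from the centre line) are 52 mm high.
- filter_mid (a point): Middle of the white pleated filter, 85 (x) x 73 mm, under the seated cover: x = -55, y = 0, z = 44 mm in the box's frame. Fixed to the box.
- end_stop (a point): Inner face of the end stop (62 mm high) at the box's +x end: x = 112, y = 0, z = 52 mm in the box's frame. Fixed to the box. The cover's front edge can slide up to it.
- filter_cover: Loose flat grey cover, 100 (x) x 90 x 12 mm, 0.1 to 0.2 kg, slides on the runners with under 3 N. Origin: centre of its underside; axes as the box's. Seated, it lies over filter_mid with its underside 52 and top 64 mm above the bench. The raised tab blocks it after 3 mm; with the tab down it slides 117 mm, over the tab, to the end stop. After 93 mm the filter is fully clear.
- cover_rib (a point): Centre of the push rib's top edge, 86 mm above the bench. The rib stands across the middle of the cover's top (cover x = 0): 10 mm thick (x), 56 mm wide (y), 22 mm tall above the cover's top face. Moves with the cover.
- snap_tab (a joint): Orange snap tab, 38 (x) x 30 mm, just ahead (+x) of the seated cover, middle at x = 17, y = 0 mm in the box's frame. Value: how far it is pressed straight down, m. At 0 (starts 0 to 0.001) its top is 60 mm above the bench, 12 mm above the deck; 0.012 is flush, stop at 0.0125; the cover passes over it from 0.009. About 3 N moves it; no spring, it stays where pressed.
- tab_pad (a point): The place to press: on the top face of the orange tab at x = 22, y = 0 mm in the box's frame, 27 mm past the seated cover's front edge. Moves with the tab.
- pot_green: Loose ink pot with green screw lid, 62 mm across, 64 mm tall, beside the box; origin: centre of its underside. To be left alone.
- roll_tan: Loose roll of tan masking tape lying flat, 92 mm across, 24 mm tall, beside the box; origin: centre of its underside. To be left alone.
- wood_block: Loose paint-stained wooden block, 42 x 75 x 30 mm, beside the box; origin: centre of its underside. To be left alone.
Mind the look-alikes: they are no part of the job. Of the things that look like the filter_cover, the largest one is meant.

How it is judged:
By the outcome, as a careful person would: the job done as asked, in the order asked, and still so for the second after the job is handed in, with the robot touching nothing.
It also fails if it takes over 35 s, if anything falls off the work surface, if the arm or the gripper's body presses on something with over 40 N, if the wrist force passes 120 N, or if a joint passes its speed limit or range.

## Robot

A 6-joint arm with a two-finger parallel gripper is mounted at the origin on the work surface; the furniture and walls round the work are solid. World frame = base frame: x ahead of the robot, y to its left, z up, the work surface at z = 0. Lengths are in mm, angles in rad, forces in N, time in s.
With the tool pointing down it reaches from about 350 to 850 mm from the base axis. Payload 8.1 kg.
Tool frame: the origin (TCP) lies at the very end of the fingers, on their centre line; the grasp point (between the pads) lies 19 mm behind it; z points along the fingers, y is the line along which they close (so a half turn about z gives the same grasp; the last joint's range is limited). The gripper opens to 93 mm and grips with 3 to 60 N. Pads are 15 mm wide; open, the fingers measure 128 mm over their backs; the gripper's body (75 mm by 188 mm) begins 65 mm behind the grasp point.
Start: joints at [1.053, 0.13, 1.488, -0, 1.523, -0.085], TCP at [251.628, 544.691, 193.635] pointing down, gripper open.
Joint ranges: [-2.96, 2.96], [-0.89, 2.26], [0.02, 2.5], [-1.34, 4.48], [0, 2.73], [-2.66, 2.66]. Speed limits (rad/s): [2.39, 2.39, 2.79, 3.14, 3.14, 3.14].

## Interface

Orientations are given as a unit quaternion [w, x, y, z].
In Python, from bench import ctrl, vision, job gives the robot as it stands.
- The arm moves only by the tool send_rows, never from a script. Its argument "commands" is a list that holds one entry, the list of rows, each a list of 4 numbers: the shift along the tool's x, y, z in m, then the turn about the tool's z in degrees. In form: [[[tx, ty, tz, roll], ...]]. A call has 1 to 20 rows; each row is the pose to reach, as a shift and turn from the pose commanded when the call began, along the tool's axes at that moment; what a row does not reach only later rows make up. A row lasts 1/8 s, in which the tool goes at most 62.5 mm and 10.7 degrees, less where a joint would pass 70% of its speed; a pose out of reach is approached as far as the arm can. A call with a gripper value outside its range is refused whole. "fingers" is the closure, from 0 (fully open) to 1 (shut), set as the call begins (left out, the last holds). The fingers move at their own pace and stop on an object; the grip force is fixed at half the most. Time passes only in rows, so rows that repeat a pose let the fingers close. It gives the time, the measured TCP pose, the force, the opening and the grip force at its end, in the units of the state.
- ctrl.get_obs(): the state, without advancing time (a new reading comes with each control period).
- vision.read_camera(name): name is "scene" or "top" or "wrist"; returns the picture (400x640x3 uint8, red, green, blue); there is no depth.
- vision.camera_model(name): a dict with "intrinsics" (3x3 intrinsics, pixels), "k1" (the pictures are not rectified: a ray, as slopes to the right and down, at radius r is drawn at 1 + k1 r^2 times it, then the intrinsics apply), "origin" and "orientation" of the camera in the world; the wrist camera has in their place "T_tool_cam" (4x4, takes a point from camera to tool coordinates, whose origin is the TCP and whose axes are the flange's). Camera axes: x right, y down, z forward; pixel columns grow to the right and rows downward; lengths in mm; the calibration is good to about 2 mm. A picture is of the moment at which its call begins: read the wrist's pose just before it. camera_model takes no time and is no camera call.
- job.close_job(): hands the job in; it is judged then, once.
The state is a dict: "time_s": time; "joint_pos": joint angles; "dq": joint speeds; "tau": joint torques, N m; "ee_pos": TCP position; "orientation": TCP orientation; "force": force on the tool from outside, world axes, zero at the start; "wrist_torque": the same for the moment, N m; "finger_gap": opening from 0.0 (shut) to 1.0 (fully open); "grip_force": force on a finger pad.
Only numpy, scipy, OpenCV 4.12 (cv2) and the standard library are available. Lean on these libraries where they do the work, as an engineer would, in place of code of your own. Each camera call takes 0.05 s, during which the arm holds its last target. There are 200 camera calls.

## Working session

There is one attempt and no reset: what is moved stays moved. The work goes in short steps, Python scripts to look and compute and a tool call to move; the robot and the scene stay as the last step left them, time stands still between calls to the robot, and variables do not carry over. Pictures are saved under pics/ and viewed, at most 10 in all, crops included, and the job is handed in when it is done.

Besides the shell and the picture viewer there is one more tool, called after ">>>" as name(argument=value, ...) on one line, values as JSON. send_rows: Moves the arm, as the interface text tells. Its arguments: {"type":"object","properties":{"commands":{"type":"array","items":{"type":"array","items":{"type":"array","items":{"type":"number"}}}},"fingers":{"type":"number"}},"required":["commands"]}

```bash
mkdir -p pics; ls; python3 - <<'E'
from bench import ctrl, vision, job
import cv2, numpy as np
o=ctrl.get_obs(); print(o)
ims=[]
for n in ("scene","top"):
    im=vision.read_camera(n); cv2.imwrite(f"pics/{n}0.png",im[:,:,::-1]); m=vision.camera_model(n); print(n,m)
print(vision.camera_model("wrist"))
E
```

```text
pics
{'time_s': 0.0, 'joint_pos': array([ 1.05255750e+00,  1.31139660e-01,  1.48928432e+00, -7.23699142e-06,
        1.52301403e+00, -8.53877010e-02]), 'dq': array([-0.00031562,  0.00125782, -0.00029761, -0.00041574,  0.00137111,
        0.00032739]), 'tau': array([-7.38884955e-04, -5.59816039e+01, -4.91774225e+01,  7.68667180e-02,
        3.49094742e-02, -1.23936193e-04]), 'ee_pos': array([251.34172894, 544.13108801, 192.59758263]), 'orientation': array([-2.70816667e-04,  2.14739689e-01,  9.76670883e-01, -8.82045223e-04]), 'force': array([ 0.07661034, -0.19867443, -0.06044363]), 'wrist_torque': array([-0.04693828,  0.02222481,  0.00025979]), 'grip_force': 0.0, 'finger_gap': 1.0016498656330097}
scene {'intrinsics': array([[503.50818246,   0.        , 322.68814946],
       [  0.        , 503.50818246, 203.03383401],
       [  0.        ,   0.        ,   1.        ]]), 'k1': -0.09828372975920417, 'origin': array([ 678.94058519, -741.22857002,  832.16490107]), 'orientation': array([-0.36324706,  0.92538563,  0.09740892, -0.04716472])}
top {'intrinsics': array([[440.29872284,   0.        , 331.74033822],
       [  0.        , 440.29872284, 197.19162995],
       [  0.        ,   0.        ,   1.        ]]), 'k1': -0.123792373636968, 'origin': array([ 403.29963024,  -37.21095596, 1029.52136449]), 'orientation': array([-0.02644965,  0.70709185, -0.70544562,  0.04084121])}
{'intrinsics': array([[310.70929008,   0.        , 320.8449713 ],
       [  0.        , 310.70929008, 198.32540576],
       [  0.        ,   0.        ,   1.        ]]), 'k1': -0.022586731350252593, 'T_tool_cam': array([[ 3.28395921e-04, -9.57881073e-01, -2.87165009e-01,
         8.09326610e+01],
       [ 9.99999861e-01,  1.96020093e-04,  4.89725188e-04,
         3.14797670e-01],
       [-4.12808377e-04, -2.87165130e-01,  9.57881004e-01,
        -1.91930892e+02],
       [ 0.00000000e+00,  0.00000000e+00,  0.00000000e+00,
         1.00000000e+00]])}
```

View pics/scene0.png

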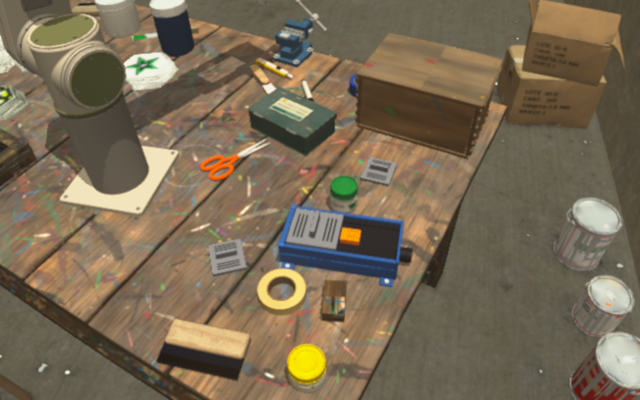

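View pics/top0.png

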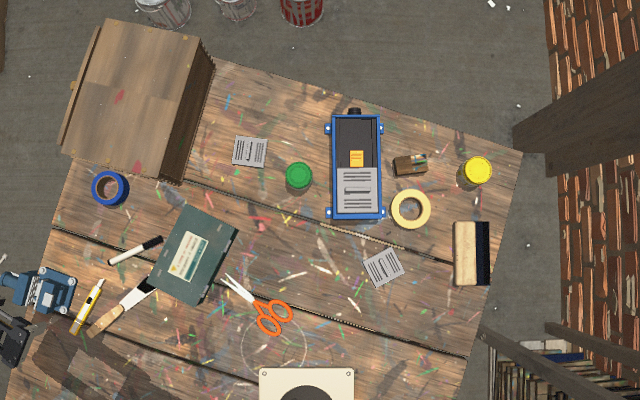

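The scene picture shows the blue box with the seated grey cover near (317,228) and the orange tab near (350,236). In the top view the box is around (356,165), with the spigot up at (355,110), the tab at (356,158) and the cover at (357,190). The pot is at (299,175), the roll at (411,209) and the block at (410,165). Two smaller grey plates are decoys.

```bash
cat > h.py <<'E'
import numpy as np, cv2
from scipy.spatial.transform import Rotation as Rn
from bench import ctrl, vision
def Rq(q): return Rn.from_quat(np.roll(q,-1)).as_matrix()
def pose(n):
    m=vision.camera_model(n)
    if n=="wrist":
        o=ctrl.get_obs(); R=Rq(o["orientation"]); T=m["T_tool_cam"]
        return m,R@T[:3,:3],R@T[:3,3]+o["ee_pos"]
    return m,Rq(m["orientation"]),np.array(m["origin"])
def ray(c,uv):
    m,R,o=c; D=np.array([m["k1"],0,0,0,0.])
    p=cv2.undistortPoints(np.array(uv,float).reshape(-1,1,2),m["intrinsics"],D)[:,0]
    return o,np.c_[p,np.ones(len(p))]@R.T
def plane(c,uv,z):
    o,d=ray(c,uv); return o+d*((z-o[2])/d[:,2])[:,None]
def mask(im,lo,hi,k=3):
    h=cv2.cvtColor(im,cv2.COLOR_RGB2HSV)
    return cv2.morphologyEx(cv2.inRange(h,np.array(lo),np.array(hi)),cv2.MORPH_CLOSE,np.ones((k,k)))
def blobs(mk,win=None,amin=40):
    if win: w=np.zeros_like(mk); x0,y0,x1,y1=win; w[y0:y1,x0:x1]=mk[y0:y1,x0:x1]; mk=w
    cs=cv2.findContours(mk,cv2.RETR_EXTERNAL,cv2.CHAIN_APPROX_NONE)[0]
    return sorted([c for c in cs if cv2.contourArea(c)>amin],key=cv2.contourArea,reverse=True)
def rect(c,ct,z):
    P=plane(c,ct[:,0],z)[:,:2].astype(np.float32); r=cv2.minAreaRect(P); return r
def midray(c1,u1,c2,u2):
    o1,d1=ray(c1,[u1]);o2,d2=ray(c2,[u2]);A=np.c_[d1[0],-d2[0]]
    s=np.linalg.lstsq(A,o2-o1,rcond=None)[0];p=o1+s[0]*d1[0];q=o2+s[1]*d2[0]
    return (p+q)/2,np.linalg.norm(p-q)
E
python3 - <<'E'
from h import *
T=cv2.imread("pics/top0.png")[:,:,::-1].copy();S=cv2.imread("pics/scene0.png")[:,:,::-1].copy()
ct,cs=pose("top"),pose("scene")
OR=((8,170,170),(25,255,255)); BL=((100,130,40),(125,255,255)); GR=((0,0,90),(179,45,220))
b=blobs(mask(T,*BL,7),(315,95,400,235)); print("blue top",[ (cv2.contourArea(x),rect(ct,x,61)) for x in b[:3]])
a=blobs(mask(T,*OR),(335,140,375,172)); print("tab top",[rect(ct,x,60) for x in a[:2]])
a2=blobs(mask(S,*OR),(335,222,368,250)); print("tab scene",[rect(cs,x,60) for x in a2[:2]])
g=blobs(mask(T,*GR,5),(325,160,385,220)); print("cover top",[(cv2.contourArea(x),rect(ct,x,64)) for x in g[:2]])
cen=lambda c:(lambda M:(M['m10']/M['m00'],M['m01']/M['m00']))(cv2.moments(c))
print(midray(ct,cen(a[0]),cs,cen(a2[0])))
for n,w,hs,z in(("pot",(280,155,320,195),((50,120,40),(85,255,255)),64),("roll",(385,185,437,235),((18,50,140),(32,200,255)),24)):
    k=blobs(mask(T,*hs,5),w); print(n,rect(ct,k[0],z) if k else None)
print(Rq(ctrl.get_obs()["orientation"]).round(4))
v=T[90:240,300:440]; cv2.imwrite("pics/crop1.png",cv2.resize(v[:,:,::-1],None,fx=4,fy=4,interpolation=cv2.INTER_CUBIC)[:600,:800])
E
```

```text
blue top [(5071.0, ((567.2020874023438, -108.0447998046875), (235.91053771972656, 130.98223876953125), 0.7843584418296814))]
tab top [((584.2197265625, -111.10541534423828), (26.962158203125, 36.6057243347168), 89.800048828125)]
tab scene [((583.5999755859375, -113.76182556152344), (38.86685562133789, 33.9185791015625), 0.9242175817489624)]
cover top [(1835.5, ((519.74365234375, -117.107177734375), (113.50462341308594, 101.6414566040039), 0.12247055768966675))]
(array([ 588.12441996, -112.06555852,   60.38397615]), np.float64(9.644329241278358))
pot ((545.8236694335938, 16.85306739807129), (55.93644332885742, 55.385475158691406), 0.365408331155777)
roll ((477.86224365234375, -235.52554321289062), (103.57444763183594, 94.84161376953125), 38.47765350341797)
[[-9.078e-01  4.194e-01 -8.000e-04]
 [ 4.194e-01  9.078e-01 -1.400e-03]
 [ 2.000e-04 -1.600e-03 -1.000e+00]]
```

View pics/crop1.png

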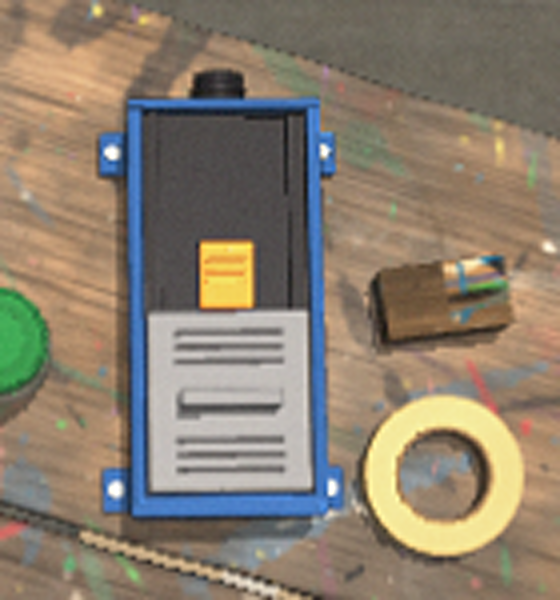

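Tab and blue rim agree: box origin x≈567, y≈-111, yaw near 0. Moving to a hover over the box with the tool y across it and fingers shut, for a finer wrist view.

>>> send_rows(commands=[[[-0.05,-0.04,-0.02,-3],[-0.1,-0.08,-0.04,-6],[-0.14,-0.116,-0.057,-9],[-0.187,-0.154,-0.057,-12],[-0.233,-0.193,-0.057,-15],[-0.28,-0.231,-0.057,-18],[-0.327,-0.27,-0.057,-21],[-0.373,-0.309,-0.057,-24],[-0.42,-0.347,-0.057,-25.3],[-0.467,-0.386,-0.057,-25.3],[-0.513,-0.424,-0.057,-25.3],[-0.56,-0.463,-0.057,-25.3],[-0.56,-0.463,-0.057,-25.3],[-0.56,-0.463,-0.057,-25.3],[-0.56,-0.463,-0.057,-25.3],[-0.56,-0.463,-0.057,-25.3]]], fingers=1)

```text
time_s: 2.1
ee_pos: [565.7, -109.2, 251.1]
orientation: [0.0, -0.005, 1.0, -0.0]
force: [-0.2, -0.6, -0.7]
finger_gap: 0.004
grip_force: 0.0
```

```bash
python3 - <<'E'
from h import *
c=pose("wrist"); W=vision.read_camera("wrist"); cv2.imwrite("pics/w1.png",W[:,:,::-1])
np.savez("w1.npz",R=c[1],o=c[2]); print(c[2],ctrl.get_obs()["ee_pos"],Rq(ctrl.get_obs()["orientation"])[:,1].round(4))
OR=((8,170,170),(25,255,255)); BL=((100,130,40),(125,255,255)); GR=((0,0,90),(179,45,220))
for n,k,z in(("tab",OR,60),("blue",BL,61),("grey",GR,64)):
    for x in blobs(mask(W,*k,5),None,300)[:4]: print(n,cv2.boundingRect(x),rect(c,x,z))
E
```

```text
[ 484.86089169 -109.50171627  443.00427859] [ 565.7686033  -109.40837351  251.10263223] [-1.030e-02  9.999e-01 -1.000e-04]
blue (268, 72, 103, 184) ((544.5675048828125, -70.09281921386719), (252.7135009765625, 108.79500579833984), 26.491655349731445)
blue (275, 151, 14, 106) ((611.2536010742188, -162.9491424560547), (142.91297912597656, 15.414360046386719), 2.9531073570251465)
grey (446, 268, 194, 125) ((836.2477416992188, 234.72991943359375), (244.87562561035156, 288.8392639160156), 18.52544403076172)
grey (0, 268, 196, 125) ((801.9105224609375, -473.3648376464844), (211.03826904296875, 335.2789611816406), 23.383974075317383)
grey (101, 218, 218, 85) ((691.388427734375, -256.3009948730469), (128.4273223876953, 291.07318115234375), 0.7271720767021179)
grey (279, 83, 79, 125) ((535.37353515625, -111.1854476928711), (150.17117309570312, 91.0472183227539), 0.8545755743980408)
```

View pics/w1.png

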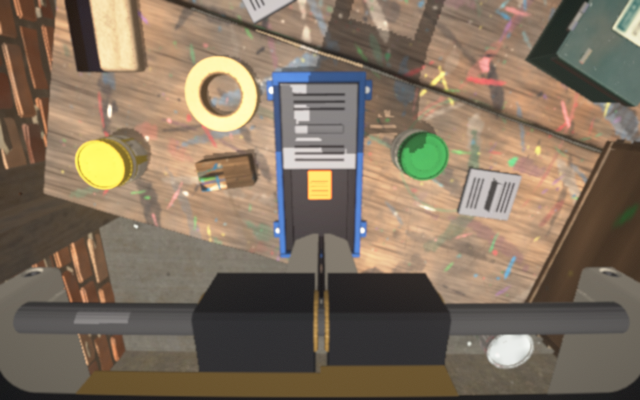

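The wrist view shows the cover (282–357, 83–168), the rib near (320,129), and the orange tab (308–332, 170–199). The fingertips at bottom centre hide the spigot end. The tab colour mask missed, so I'm fixing that and taking edge points by brightness.

```bash
python3 - <<'E'
from h import *
W=cv2.imread("pics/w1.png")[:,:,::-1].copy(); d=np.load("w1.npz"); c=(vision.camera_model("wrist"),d["R"],d["o"])
T=cv2.imread("pics/top0.png")[:,:,::-1].copy(); ct=pose("top")
h=cv2.cvtColor(W,cv2.COLOR_RGB2HSV); print(h[185,320],h[155,340],h[190,345],h[130,278])
OR=((8,120,140),(32,255,255))
t=blobs(mask(W,*OR),(300,160,340,205)); print("tab",cv2.boundingRect(t[0]),rect(c,t[0],60))
# cover: bright low-sat
for nm,cam,im,win in(("w",c,W,(270,70,365,172)),("t",ct,T,(328,160,385,218))):
    g=blobs(mask(im,(0,0,95),(179,70,255),9),win); r=cv2.boundingRect(g[0]); print(nm,r,rect(cam,g[0],64))
# guides outer/inner edges along rows: blue runs
def runs(cam,im,rows,x0,x1):
    L=[];
    for r in rows:
        m=mask(im,(100,110,30),(128,255,255),1)[r,x0:x1]>0; i=np.flatnonzero(m)+x0
        if len(i)<4: continue
        mid=(x0+x1)/2; a=i[i<mid]; b=i[i>=mid]
        if len(a) and len(b): L.append((r,*[plane(cam,[(u,r)],60)[0].round(1)[:2].tolist() for u in(a.min()-.5,a.max()+.5,b.min()-.5,b.max()+.5)]))
    return L
for x in runs(c,W,range(110,221,22),262,378):print(x)
for x in runs(ct,T,range(135,205,12),322,392):print(x)
E
```

```text
[ 24 145 254] [  6  12 208] [ 3 29 89] [110 116 130]
tab (307, 170, 26, 30) ((582.0166625976562, -110.01033782958984), (37.97528839111328, 32.1441650390625), 0.6128941774368286)
w (270, 70, 95, 102) ((505.0124816894531, -114.49166870117188), (117.01290130615234, 115.4873275756836), 0.6112061738967896)
t (328, 160, 57, 58) ((515.58984375, -111.03250885009766), (127.264892578125, 124.9865951538086), 0.10128982365131378)
(110, [491.1, -164.3], [491.0, -159.6], [490.0, -64.5], [489.9, -58.6])
(132, [516.8, -163.9], [516.7, -159.1], [515.7, -64.6], [515.6, -58.5])
(154, [543.5, -163.5], [543.4, -158.5], [542.4, -64.7], [542.3, -57.2])
(176, [571.3, -163.0], [571.2, -156.7], [570.2, -64.7], [570.1, -57.1])
(198, [600.2, -163.9], [600.2, -156.1], [599.2, -63.5], [599.1, -57.0])
(220, [630.4, -163.4], [630.4, -155.6], [629.4, -63.5], [629.3, -55.6])
(135, [636.4, -56.2], [636.4, -65.2], [637.2, -157.7], [637.3, -164.5])
(147, [608.9, -56.2], [608.9, -65.2], [609.6, -157.4], [609.7, -164.2])
(159, [581.6, -56.3], [581.6, -65.2], [582.2, -157.1], [582.3, -166.1])
(171, [554.5, -56.3], [554.5, -65.2], [555.0, -159.1], [555.1, -165.8])
(183, [527.6, -58.5], [527.6, -67.4], [528.0, -158.8], [528.0, -165.5])
(195, [500.8, -58.6], [500.8, -67.4], [501.1, -158.6], [501.2, -167.5])
```

Top and wrist views agree: tab middle ≈ (583,-110.4), the given 38×32 size, and box yaw ≈0.6°, matching the tool. So the press point is (588,-110.3) and the rib ≈ (511,-111). Going down to just above the tab.

>>> send_rows(commands=[[[-0.022,-0.001,0.04,0],[-0.022,-0.001,0.09,0],[-0.022,-0.001,0.135,0],[-0.022,-0.001,0.165,0],[-0.022,-0.001,0.18,0],[-0.022,-0.001,0.183,0],[-0.022,-0.001,0.183,0]]])

```text
time_s: 3.02
ee_pos: [588.8, -111.5, 69.1]
orientation: [0.001, -0.004, 1.0, -0.0]
force: [-0.2, -0.3, 0.8]
finger_gap: 0.003
grip_force: 0.0
```

```bash
python3 - <<'E'
from h import *
o=ctrl.get_obs();print(o["ee_pos"],o["force"])
W=vision.read_camera("wrist"); S=vision.read_camera("scene")
v=np.hstack([cv2.resize(W[60:360,170:470],(400,400)),cv2.resize(S[150:310,260:420],(400,400),interpolation=2)])
cv2.imwrite("pics/w2.png",v[:,:,::-1])
E
```

```text
[ 588.80428871 -111.45196619   69.14428659] [-0.18014509 -0.29039506  0.82185729]
```

View pics/w2.png

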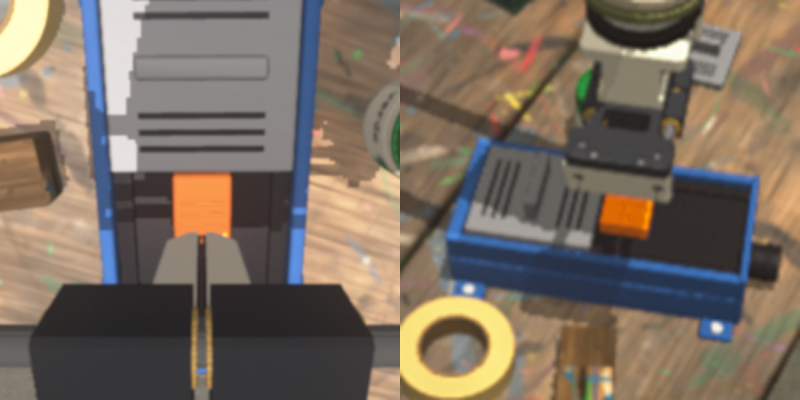

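The left pane shows the fingertips centred over the orange tab, clear of the cover edge. The right pane confirms it from the side. Pressing slowly.

>>> send_rows(commands=[[[0,0.001,0.006,0],[0,0.001,0.009,0],[0,0.001,0.011,0],[0,0.001,0.013,0],[0,0.001,0.015,0],[0,0.001,0.017,0],[0,0.001,0.019,0],[0,0.001,0.02,0],[0,0.001,0.021,0],[0,0.001,0.021,0],[0,0.001,0.021,0]]])

```text
time_s: 4.5
ee_pos: [587.8, -110.3, 46.7]
orientation: [0.0, -0.004, 1.0, -0.0]
force: [-0.1, 0.4, 0.0]
finger_gap: 0.003
grip_force: 0.0
```

No stop reaction yet; pressing on until the force rises.

>>> send_rows(commands=[[[0,0,0.001,0],[0,0,0.001,0],[0,0,0.001,0]]])

```text
time_s: 4.88
ee_pos: [587.8, -110.3, 45.6]
orientation: [-0.0, -0.004, 1.0, 0.0]
force: [0.9, -0.3, -0.3]
finger_gap: 0.005
grip_force: 0.0
```

```bash
python3 - <<'E'
from h import *
o=ctrl.get_obs();print(o["ee_pos"],o["force"])
W=vision.read_camera("wrist"); S=vision.read_camera("scene")
v=np.hstack([cv2.resize(W[60:360,170:470],(400,400)),cv2.resize(S[180:280,300:400],(400,400),interpolation=2)])
cv2.imwrite("pics/w3.png",v[:,:,::-1])
E
```

```text
[ 587.80244241 -110.26711202   45.62636449] [ 0.87342702 -0.26744857 -0.33847751]
```

View pics/w3.png

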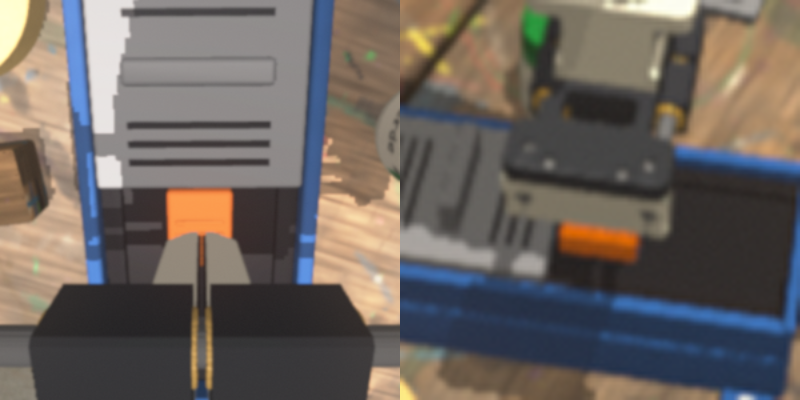

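The left pane shows the tips over the front half of the tab, and the cover is still seated. The force is too small to judge depth, so I'm measuring the tab height by its apparent width.

```bash
python3 - <<'E'
from h import *
c=pose("wrist"); W=vision.read_camera("wrist"); cv2.imwrite("pics/w3raw.png",W[:,:,::-1])
t=mask(W,(5,120,100),(32,255,255),1)
def row(r):
    i=np.flatnonzero(t[r,270:350])+270
    return (i.min()-.5,i.max()+.5) if len(i)>5 else None
for r in range(198,236,4):
    e=row(r)
    if e:
        f=lambda z:np.linalg.norm(np.subtract(*plane(c,[(e[0],r),(e[1],r)],z)))
        z=np.interp(30,[f(70),f(40)],[70,40]); print(r,e,"z for 30mm:",round(z,1),plane(c,[((e[0]+e[1])/2,r)],z)[0].round(1))
h=cv2.cvtColor(W,cv2.COLOR_RGB2HSV)
for r in (190,195):
    b=np.flatnonzero((h[r,220:420,1]<70)&(h[r,220:420,2]>85))+220; print(r,b.min(),b.max(), [round(float(np.linalg.norm(np.subtract(*plane(c,[(b.min()-.5,r),(b.max()+.5,r)],z)))),1) for z in(60,64,68)])
print(plane(c,[(320,196)],64))
E
```

```text
202 (np.float64(294.5), np.float64(343.5)) z for 30mm: 56.1 [ 563.9 -111.    56.1]
206 (np.float64(293.5), np.float64(344.5)) z for 30mm: 63.9 [ 563.9 -110.9   63.9]
210 (np.float64(293.5), np.float64(344.5)) z for 30mm: 64.5 [ 566.2 -110.9   64.5]
214 (np.float64(293.5), np.float64(344.5)) z for 30mm: 65.2 [ 568.4 -110.9   65.2]
218 (np.float64(293.5), np.float64(344.5)) z for 30mm: 65.9 [ 570.7 -110.9   65.9]
222 (np.float64(294.5), np.float64(344.5)) z for 30mm: 63.2 [ 574.3 -110.5   63.2]
226 (np.float64(294.5), np.float64(344.5)) z for 30mm: 63.9 [ 576.5 -110.5   63.9]
230 (np.float64(294.5), np.float64(344.5)) z for 30mm: 64.6 [ 578.8 -110.5   64.6]
234 (np.float64(294.5), np.float64(344.5)) z for 30mm: 65.3 [ 581.1 -110.5   65.3]
190 220 411 [113.9, 111.3, 108.8]
195 220 410 [113.9, 111.3, 108.7]
[[ 557.75741255 -110.38345853   64.        ]]
```

>>> send_rows(commands=[[[0,0,0.001,0],[0,0,0.001,0]]])

```text
time_s: 5.28
ee_pos: [587.7, -110.3, 44.5]
orientation: [-0.0, -0.004, 1.0, 0.0]
force: [-0.2, -0.4, 0.0]
finger_gap: 0.006
grip_force: 0.0
```

By apparent width the tab is still raised (z≈60+), although the TCP reads 44.5 with no force. So either the tips are not where the TCP says or something hides them. I'll check by projecting the TCP axis into the scene view.

```bash
python3 - <<'E'
from h import *
o=ctrl.get_obs(); R=Rq(o["orientation"]);p=o["ee_pos"]; print(p,o["force"])
S=vision.read_camera("scene").copy(); T=vision.read_camera("top")
def proj(c,P):
    m,Rc,oc=c; r,_=cv2.Rodrigues(Rc.T); return cv2.projectPoints(np.array(P,float),r,-Rc.T@oc,m["intrinsics"],np.array([m["k1"],0,0,0,0.]))[0][:,0]
cs=pose("scene"); f=5
v=cv2.resize(S[160:280,290:410],None,fx=f,fy=f,interpolation=2)
pts=[p,p-[0,0,19],p+[0,0,84],[587.7,-110.3,60],[567+112,-109,62],[567-118,-112,62]]
pts[1]=p+[0,0,19]
for P,col in zip(proj(cs,pts),[(255,0,0),(255,255,0),(255,0,255),(0,255,0),(0,255,255),(0,255,255)]):
    print(P.round(1)); q=((P-[290,160]+.5)*f).astype(int); cv2.circle(v,tuple(int(a) for a in q),4,col,-1)
cv2.imwrite("pics/s4.png",v[:,:,::-1])
E
```

```text
[ 587.71300234 -110.27996492   44.51566754] [-0.20550871 -0.39110285  0.00149138]
[352.2 238.4]
[352.5 232.4]
[353.4 210.3]
[352.5 233.5]
[398.5 239.6]
[284.7 222.8]
```

View pics/s4.png

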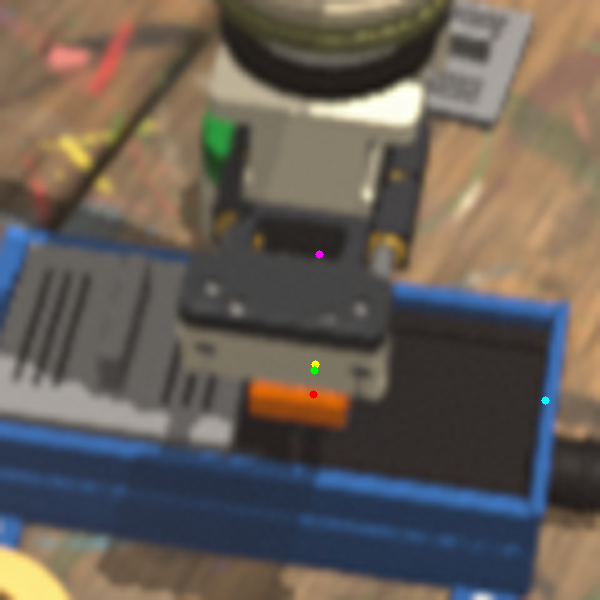

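The scene crop shows the gripper body hiding the tips, and the orange tab below it at crop (300,400), still standing with its side face visible. So the shut fingertips seem to end above the reported TCP. I'll keep lowering in small steps and watch the force.

>>> send_rows(commands=[[[0,0,0.001,0],[0,0,0.002,0],[0,0,0.003,0],[0,0,0.004,0]]])

```text
time_s: 5.88
ee_pos: [587.8, -110.3, 40.5]
orientation: [-0.0, -0.004, 1.0, 0.0]
force: [-1.0, -0.1, 1.0]
finger_gap: 0.005
grip_force: 0.0
```

```bash
cat >> h.py <<'E'
def tabz(c,W):
    t=mask(W,(5,120,100),(32,255,255),1); out=[]
    for r in range(190,240):
        i=np.flatnonzero(t[r,270:370])+270
        if len(i)>30: out.append((r,i.min()-.5,i.max()+.5))
    ws=[]
    for r,a,b in out[3:-1]:
        f=lambda z:np.linalg.norm(np.subtract(*plane(c,[(a,r),(b,r)],z)))
        ws.append(np.interp(30,[f(75),f(35)],[75,35]))
    return out[0],out[-1],float(np.median(ws))
E
python3 - <<'E'
from h import *
c=pose("wrist");W=vision.read_camera("wrist");print(tabz(c,W),ctrl.get_obs()["ee_pos"],ctrl.get_obs()["force"],ctrl.get_obs()["wrist_torque"])
E
```

```text
((204, np.float64(294.5), np.float64(344.5)), (235, np.float64(293.5), np.float64(345.5)), 65.68277137327848) [ 587.68147974 -110.28654452   40.38356417] [ 0.17339039 -0.03320003  0.06813151] [ 0.05591139 -0.00762516 -0.04542566]
```

>>> send_rows(commands=[[[0,0,0.001,0],[0,0,0.002,0],[0,0,0.003,0],[0,0,0.004,0]]])

```text
time_s: 6.42
ee_pos: [587.8, -110.3, 36.6]
orientation: [-0.0, -0.004, 1.0, 0.0]
force: [0.2, -0.3, -0.3]
finger_gap: 0.004
grip_force: 0.0
```

```bash
python3 - <<'E'
from h import *
c=pose("wrist");W=vision.read_camera("wrist");print(tabz(c,W),ctrl.get_obs()["ee_pos"],ctrl.get_obs()["force"],ctrl.get_obs()["wrist_torque"])
E
```

```text
((206, np.float64(294.5), np.float64(344.5)), (235, np.float64(293.5), np.float64(345.5)), 64.69155134848214) [ 587.70103271 -110.26150328   36.40715441] [-0.03638617  0.19540429 -0.68440886] [ 0.02942188 -0.07471556  0.03947938]
```

```bash
python3 - <<'E'
from h import *
S0=cv2.imread("pics/scene0.png")[:,:,::-1].copy(); S=vision.read_camera("scene")
cs=pose("scene")
for im in(S0,S):
    h=cv2.cvtColor(im,cv2.COLOR_RGB2HSV)
    print([(r,*im[r,347].tolist()) for r in range(228,250)])
W3=cv2.imread("pics/w3raw.png")[:,:,::-1].copy(); W=vision.read_camera("wrist")
# subpixel edges: tab and cover slots / guides
for n,im in(("45.6",W3),("36.4",W)):
    g=im.astype(float); r=222
    d=np.diff(g[r,:,0]-g[r,:,2]); 
    a=np.argmax(d[280:320])+280; b=np.argmin(d[320:360])+320
    sub=lambda i,s:i+.5+((s*d[i+1]-s*d[i-1])/(2*(2*s*d[i]-s*d[i-1]-s*d[i+1])))
    print(n,"tab",sub(a,1),sub(b,-1),sub(b,-1)-sub(a,1))
    for r in(150,170): print(r,"cover/guide cols",[int(i) for i in np.flatnonzero(np.abs(np.diff(g[r,200:450,0]))>25)+200][:20])
    print("col300",[(r,int(g[r,315,0])) for r in range(176,214,2)])
E
```

```text
[(228, 223, 132, 20), (229, 250, 163, 0), (230, 250, 163, 0), (231, 250, 164, 0), (232, 251, 167, 0), (233, 250, 166, 0), (234, 248, 155, 0), (235, 246, 149, 0), (236, 247, 154, 0), (237, 248, 157, 0), (238, 249, 159, 0), (239, 243, 142, 0), (240, 211, 105, 8), (241, 166, 79, 19), (242, 150, 72, 22), (243, 121, 62, 31), (244, 76, 51, 41), (245, 51, 45, 43), (246, 50, 45, 43), (247, 51, 46, 43), (248, 52, 46, 44), (249, 51, 45, 42)]
[(228, 51, 50, 49), (229, 41, 40, 39), (230, 49, 46, 42), (231, 82, 77, 67), (232, 111, 104, 89), (233, 123, 115, 98), (234, 124, 116, 98), (235, 124, 116, 99), (236, 123, 115, 97), (237, 123, 116, 99), (238, 125, 115, 97), (239, 132, 107, 84), (240, 142, 90, 58), (241, 146, 73, 27), (242, 142, 68, 19), (243, 114, 57, 25), (244, 67, 42, 31), (245, 40, 36, 33), (246, 38, 34, 34), (247, 38, 33, 32), (248, 40, 35, 33), (249, 39, 33, 32)]
45.6 tab 294.7317073170732 343.78723404255317 49.05552672547998
150 cover/guide cols [221, 222, 223, 224, 237, 238, 239, 254, 255, 398, 399, 413]
170 cover/guide cols [203, 223, 224, 226, 240, 397, 410, 411, 412, 415]
col300 [(176, 142), (178, 129), (180, 74), (182, 63), (184, 106), (186, 143), (188, 142), (190, 143), (192, 144), (194, 143), (196, 144), (198, 139), (200, 145), (202, 189), (204, 241), (206, 251), (208, 252), (210, 252), (212, 252)]
36.4 tab 293.17857142857144 345.1714285714286 51.99285714285713
150 cover/guide cols [217, 218, 219, 233, 234, 247, 402, 403, 417, 418]
170 cover/guide cols [219, 220, 221, 235, 262, 374, 401, 416]
col300 [(176, 144), (178, 145), (180, 144), (182, 130), (184, 74), (186, 62), (188, 101), (190, 145), (192, 145), (194, 145), (196, 145), (198, 143), (200, 144), (202, 145), (204, 139), (206, 167), (208, 223), (210, 248), (212, 252)]
```

Sub-pixel widths (49.06→51.99 px over 9.2 mm of descent) and the unchanged side-face rows in the scene view show the tab is still at about 59 mm. The tips haven't reached it, so I'm continuing in small steps.

>>> send_rows(commands=[[[0,0,0.001,0],[0,0,0.002,0],[0,0,0.003,0]]])

```text
time_s: 6.95
ee_pos: [587.9, -110.3, 33.9]
orientation: [0.0, -0.004, 1.0, -0.0]
force: [-0.8, 0.4, 2.5]
finger_gap: 0.003
grip_force: 1.4
```

>>> send_rows(commands=[[[0,0,0.001,0],[0,0,0.002,0],[0,0,0.003,0]]])

```text
time_s: 7.32
ee_pos: [587.9, -110.3, 30.7]
orientation: [0.0, -0.004, 1.0, -0.0]
force: [-1.0, 0.0, 2.6]
finger_gap: 0.008
grip_force: 1.4
```

```bash
cat >> h.py <<'E'
def tabw(W,r=222):
    g=W.astype(float); d=np.diff(g[r,:,0]-g[r,:,2]); a=np.argmax(d[270:320])+270; b=np.argmin(d[320:370])+320
    sub=lambda i,s:i+.5+((s*d[i+1]-s*d[i-1])/(2*(2*s*d[i]-s*d[i-1]-s*d[i+1])))
    return sub(b,-1)-sub(a,1)
def colp(S,u=347): return [(r,*S[r,u].tolist()) for r in range(236,247)]
E
python3 - <<'E'
from h import *
W=vision.read_camera("wrist"); o=ctrl.get_obs(); w=tabw(W); cv2.imwrite("pics/w5raw.png",W[:,:,::-1])
print(w, 310.7*30/w, o["ee_pos"],o["force"]); print(colp(vision.read_camera("scene")))
E
```

```text
52.44002864303616 177.74589833748678 [ 587.8632566  -110.31978845   30.52780134] [-0.20679452  0.20230516  2.28346767]
[(236, 123, 116, 98), (237, 124, 116, 99), (238, 123, 115, 98), (239, 123, 116, 99), (240, 125, 115, 98), (241, 129, 107, 85), (242, 134, 88, 58), (243, 113, 62, 34), (244, 67, 41, 30), (245, 39, 32, 32), (246, 37, 33, 34)]
```

Contact: a steady ~2.5 N now and the tab width has stopped growing, so it is going down with the tips (tip ≈ TCP + 24 mm). Pressing on to the stop.

>>> send_rows(commands=[[[0,0,0.001,0],[0,0,0.002,0],[0,0,0.003,0],[0,0,0.004,0],[0,0,0.005,0]]])

```text
time_s: 8.05
ee_pos: [587.9, -110.3, 25.6]
orientation: [0.0, -0.004, 1.0, -0.0]
force: [-0.1, 0.2, 3.7]
finger_gap: 0.002
grip_force: 1.4
```

>>> send_rows(commands=[[[0,0,0.001,0],[0,0,0.001,0]]])

```text
time_s: 8.3
ee_pos: [587.8, -110.3, 24.5]
orientation: [0.0, -0.004, 1.0, -0.0]
force: [0.2, 0.0, 0.8]
finger_gap: 0.005
grip_force: 0.5
```

>>> send_rows(commands=[[[0,0,0.001,0],[0,0,0.001,0]]])

```text
time_s: 8.55
ee_pos: [587.9, -110.3, 23.6]
orientation: [0.0, -0.004, 1.0, -0.0]
force: [0.8, 0.8, 0.3]
finger_gap: 0.005
grip_force: 0.7
```

>>> send_rows(commands=[[[0,0,0.001,0],[0,0,0.001,0]]])

```text
time_s: 8.8
ee_pos: [587.9, -110.3, 22.8]
orientation: [0.0, -0.004, 1.0, -0.0]
force: [-1.6, 1.3, 3.9]
finger_gap: 0.005
grip_force: 2.0
```

```bash
python3 - <<'E'
from h import *
W=vision.read_camera("wrist"); o=ctrl.get_obs(); w=tabw(W); cv2.imwrite("pics/w6raw.png",W[:,:,::-1])
print(w, 310.7*30/w, o["ee_pos"],o["force"]); print(colp(vision.read_camera("scene"))); print([(r,int(W[r,315,0])) for r in range(186,230,2)])
E
```

```text
52.183315431435744 178.62031039877044 [ 587.87337241 -110.29358432   22.81091373] [-1.602068   -0.14127595  3.55122585]
[(236, 78, 74, 64), (237, 108, 102, 87), (238, 122, 114, 97), (239, 123, 116, 98), (240, 123, 116, 98), (241, 123, 116, 99), (242, 124, 116, 98), (243, 121, 113, 96), (244, 103, 97, 83), (245, 69, 64, 56), (246, 43, 39, 36)]
[(186, 148), (188, 136), (190, 80), (192, 61), (194, 76), (196, 136), (198, 147), (200, 147), (202, 147), (204, 147), (206, 147), (208, 147), (210, 146), (212, 157), (214, 251), (216, 253), (218, 253), (220, 253), (222, 253), (224, 253), (226, 253), (228, 253)]
```

>>> send_rows(commands=[[[0,0,0.0005,0],[0,0,0.001,0],[0,0,0.001,0]]])

```text
time_s: 9.28
ee_pos: [588.0, -110.3, 22.7]
orientation: [0.0, -0.004, 1.0, -0.0]
force: [-5.2, 1.5, 11.4]
finger_gap: 0.0
grip_force: 5.9
```

>>> send_rows(commands=[[[0,0,0.0005,0],[0,0,0.001,0],[0,0,0.001,0]]])

```text
time_s: 9.65
ee_pos: [588.0, -110.3, 22.7]
orientation: [0.0, -0.004, 1.0, -0.0]
force: [-9.4, 2.3, 18.0]
finger_gap: 0.004
grip_force: 9.5
```

The stop is reached: the force climbed to 18 N while the TCP held at 22.7, so the tip is about 25 mm above the TCP. Lifting, moving behind the rib (rear face x≈506), and then coming down with the tip about 6 mm above the cover top.

>>> send_rows(commands=[[[0,0,-0.02,0],[0,0,-0.05,0],[0,0,-0.075,0],[0.03,0,-0.08,0],[0.07,0,-0.08,0],[0.1,0,-0.08,0],[0.108,0,-0.08,0],[0.108,0,-0.06,0],[0.108,0,-0.04,0],[0.108,0,-0.03,0],[0.108,0,-0.03,0]]])

```text
time_s: 11.02
ee_pos: [479.6, -111.1, 50.1]
orientation: [-0.001, -0.004, 1.0, 0.0]
force: [-1.4, 0.2, 0.5]
finger_gap: 0.003
grip_force: 0.0
```

```bash
python3 - <<'E'
from h import *
o=ctrl.get_obs();print(o["ee_pos"],o["force"])
W=vision.read_camera("wrist"); S=vision.read_camera("scene")
v=np.hstack([cv2.resize(W[60:360,170:470],(400,400)),cv2.resize(S[180:280,270:370],(400,400),interpolation=2)])
cv2.imwrite("pics/w7.png",v[:,:,::-1])
E
```

```text
[ 479.62747558 -111.06624299   50.10210535] [-1.3502325   0.23905671  0.51012677]
```

View pics/w7.png

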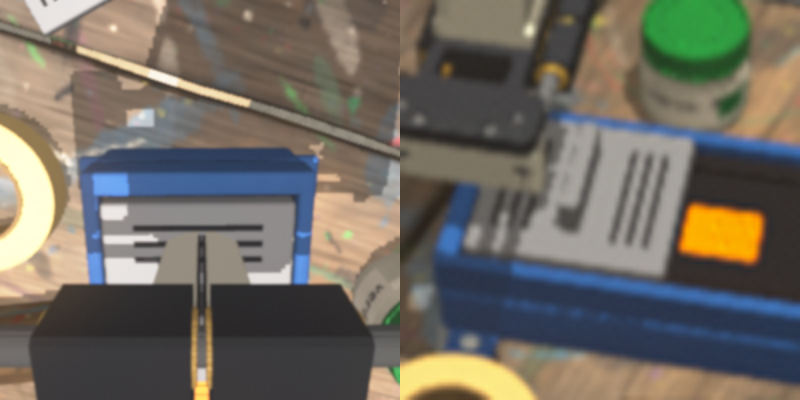

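The tab is now flat in the deck (no side face in the right pane, crop 720,235), the cover is still seated, and the fingers are behind the rib over the rear slots. Lowering 5 mm and making contact with the rib.

>>> send_rows(commands=[[[0,0,0.003,0],[0,0,0.005,0],[-0.005,0,0.005,0],[-0.01,0,0.005,0],[-0.014,0,0.005,0],[-0.018,0,0.005,0],[-0.022,0,0.005,0],[-0.026,0,0.005,0],[-0.03,0,0.005,0],[-0.034,0,0.005,0],[-0.038,0,0.005,0],[-0.042,0,0.005,0]]])

```text
time_s: 12.62
ee_pos: [522.1, -110.9, 45.6]
orientation: [-0.0, -0.004, 1.0, 0.0]
force: [-1.6, 0.5, 0.7]
finger_gap: 0.006
grip_force: 0.7
```

```bash
cat >> h.py <<'E'
def front(S0,S):
    "front edge of cover along the box axis, from the top view rays at z=64: grey run in columns near axis"
    pass
E
python3 - <<'E'
from h import *
o=ctrl.get_obs();print(o["ee_pos"],o["force"])
cs=pose("scene"); S=vision.read_camera("scene"); m,Rc,oc=cs
x=np.arange(545,690,4); y=-110+.0103*(x-583)-36
P=np.c_[x,y,np.full(len(x),64.)]
r,_=cv2.Rodrigues(Rc.T); uv=cv2.projectPoints(P,r,-Rc.T@oc,m["intrinsics"],np.array([m["k1"],0,0,0,0.]))[0][:,0]
print([(int(a),int(S[int(round(v)),int(round(u))].mean())) for a,(u,v) in zip(x,uv)])
E
```

```text
[ 522.06383137 -110.86657707   45.59551036] [-1.62387576  0.454436    0.70023862]
[(545, 161), (549, 162), (553, 162), (557, 162), (561, 161), (565, 160), (569, 162), (573, 162), (577, 160), (581, 164), (585, 150), (589, 56), (593, 46), (597, 45), (601, 46), (605, 47), (609, 45), (613, 47), (617, 47), (621, 47), (625, 46), (629, 48), (633, 47), (637, 47), (641, 47), (645, 46), (649, 47), (653, 47), (657, 47), (661, 46), (665, 47), (669, 47), (673, 47), (677, 40), (681, 103), (685, 65), (689, 51)]
```

The cover's front edge moved from ~561 to ~586, with light force, over the pressed tab. Pushing a further 83 mm puts the front at ~670: about 108 mm travelled, 9 mm short of the stop.

>>> send_rows(commands=[[[-0.004,0,0,0],[-0.009,0,0,0],[-0.014,0,0,0],[-0.019,0,0,0],[-0.024,0,0,0],[-0.029,0,0,0],[-0.034,0,0,0],[-0.039,0,0,0],[-0.044,0,0,0],[-0.049,0,0,0],[-0.054,0,0,0],[-0.059,0,0,0],[-0.064,0,0,0],[-0.069,0,0,0],[-0.074,0,0,0],[-0.078,0,0,0],[-0.081,0,0,0],[-0.083,0,0,0],[-0.083,0,0,0]]])

```text
time_s: 15.05
ee_pos: [605.1, -110.2, 45.7]
orientation: [0.0, -0.004, 1.0, -0.0]
force: [-1.5, -0.2, 0.8]
finger_gap: 0.003
grip_force: 0.0
```

>>> send_rows(commands=[[[0.005,0,0,0],[0.012,0,0,0],[0.015,0,-0.02,0],[0.015,0,-0.06,0],[0.015,0,-0.11,0],[0.03,0,-0.16,0],[0.08,0,-0.2,0],[0.13,0,-0.21,0],[0.16,0,-0.21,0],[0.16,0,-0.21,0],[0.16,0,-0.21,0]]])

```text
time_s: 16.42
ee_pos: [445.3, -111.7, 256.8]
orientation: [0.001, -0.004, 1.0, -0.0]
force: [0.3, -0.3, 0.4]
finger_gap: 0.005
grip_force: 0.0
```

```bash
python3 - <<'E'
from h import *
o=ctrl.get_obs();print(o["time_s"],o["ee_pos"],o["force"])
S=vision.read_camera("scene"); T=vision.read_camera("top"); W=vision.read_camera("wrist")
def prof(n,S,y0,z,xs):
    m,Rc,oc=pose(n); x=np.array(xs); P=np.c_[x,-110+.0103*(x-583)+y0,np.full(len(x),float(z))]
    r,_=cv2.Rodrigues(Rc.T); uv=cv2.projectPoints(P,r,-Rc.T@oc,m["intrinsics"],np.array([m["k1"],0,0,0,0.]))[0][:,0]
    return [(int(a),int(S[int(round(v)),int(round(u))].mean())) for a,(u,v) in zip(x,uv)]
print(prof("scene",S,-36,64,range(545,690,4)))
v=np.hstack([cv2.resize(S[180:280,260:420],(400,250),interpolation=2),cv2.resize(W[0:250,120:520],(400,250))])
t=cv2.resize(T[90:240,260:480],(400,273),interpolation=2); v=np.vstack([v,np.hstack([t,np.zeros_like(t)])])
cv2.imwrite("pics/f8.png",v[:,:,::-1])
E
```

```text
16.425 [ 445.28315288 -111.65036088  256.76752485] [ 0.33323245 -0.29112283  0.40067281]
[(545, 232), (549, 235), (553, 238), (557, 104), (561, 50), (565, 51), (569, 85), (573, 159), (577, 160), (581, 159), (585, 160), (589, 158), (593, 160), (597, 159), (601, 160), (605, 160), (609, 159), (613, 160), (617, 160), (621, 160), (625, 159), (629, 159), (633, 159), (637, 159), (641, 156), (645, 159), (649, 157), (653, 159), (657, 159), (661, 158), (665, 158), (669, 143), (673, 45), (677, 41), (681, 102), (685, 64), (689, 52)]
```

View pics/f8.png

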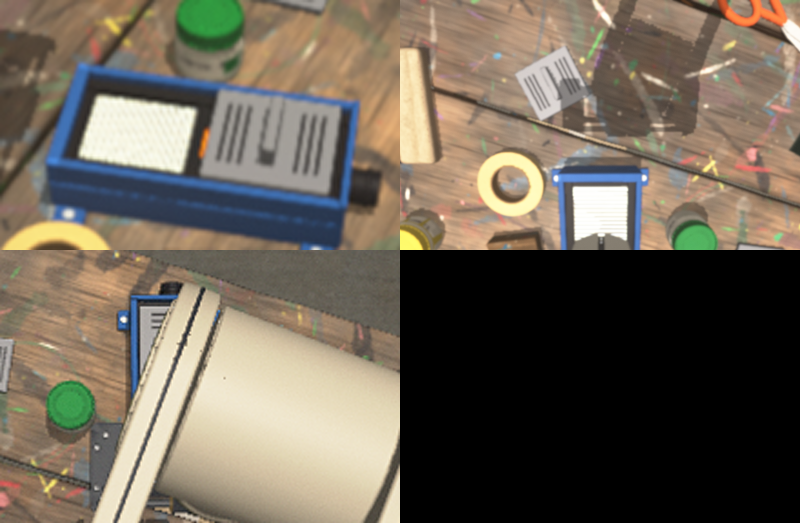

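The scene pane shows the white filter fully uncovered and the cover flat between the guides. Its edges are at x≈571–671, about 109 mm travelled against the 93 mm needed. The pot and roll show no sign of being disturbed, and the arm is clear. Handing in.

```bash
python3 -c "
from bench import job
print(job.close_job())"
```

```text
the job is handed in; nothing more can be done
None
```

The tab was pressed to its stop, the cover was pushed about 109 mm (93 needed) and lies flat between the guides with the filter fully uncovered, and the job was handed in at about 16.5 s with the arm clear; I didn't measure the pot, roll and block again, but nothing went near them.

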